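# Roll the sleeve up the inclined track and hold it at the start stop

### The arm

A 6-joint arm with a two-finger parallel gripper is mounted at the origin on the work surface. World frame = base frame: x ahead of the robot, y to its left, z up, the work surface at z = 0. Lengths are in m, angles in rad, forces in N, time in s.
With the tool pointing down it reaches from about 0.25 to 0.725 m from the base axis. Payload 4 kg.
Tool frame: the origin (TCP) lies on the centre line of the jaws, within the pads' length; the fingertips stand 17 mm ahead of it and the grasp point (between the pads) lies 2 mm behind it; z points along the fingers, y is the direction in which the jaws open and shut (so a half turn about z gives the same grasp; the last joint's range is limited). The gripper opens to 85 mm and grips with 20 to 120 N. Pads are 22 mm wide; open, the fingers measure 114 mm over their backs; the gripper's body (76 mm by 85 mm) begins 54 mm behind the grasp point. The pads swing forward as they close: fully open they stand 13 mm farther back than shut.
Start: joints at [1.161, 0.241, 0.005, 1.335, 0, 1.571], TCP at [0.199, 0.459, 0.248] pointing down, gripper open.
Joint ranges: [-2.72, 2.72], [-1.05, 1.87], [-1.09, 1.28], [-1.99, 2.15], [-1.42, 1.44], [-3.14, 3.14]. Speed limits (rad/s): [2.79, 2.79, 3.14, 3.14, 3.14, 3.14].

### API

Orientations are given as a unit quaternion [w, x, y, z].
In Python, from rig import robot gives the robot as it stands. The module is installed in compiled form; this text tells all that it offers.
- The arm moves only by the tool servo_tool, never from a script. Its argument "increments" is a list of rows, each an object of numbers: "dx", "dy", "dz": the shift along the tool's x, y, z in m; "rx", "ry", "rz": the turn, a rotation vector about the tool's x, y, z in rad. A call has 1 to 12 rows; each row shifts and turns the commanded pose from where the row before left it, along the tool's axes as they then stand; what a row does not reach is not made up. A row lasts 1/12 s, in which the tool goes at most 41.7 mm and 7.16 degrees, less where a joint would pass 70% of its speed; a pose out of reach is approached as far as the arm can. A call with a gripper value outside its range is refused whole. "hand" is the closure, from 0 (fully open) to 1 (shut), set as the call begins (left out, the last holds). The fingers move at their own pace and stop on an object; "squeeze" is the grip in N (left out, the last holds). Time passes only in rows, so rows that do not move let the fingers close. It gives the time, the measured TCP pose, the force and the opening at its end, in the units of the state.
- robot.sense(): the state, without advancing time (a new reading comes with each control period).
- robot.get_image(name): name is "side" or "top" or "wrist"; returns the picture (480x640x3 uint8, red, green, blue); there is no depth.
- robot.camera_model(name): a dict with "vfov" (degrees; the focal length in pixels is half the picture's height over the tangent of half this angle, whatever the lens; pixels are square), "cx", "cy" (the principal point, pixels), "k1" (the pictures are not rectified: a ray, as slopes to the right and down, at radius r is drawn at 1 + k1 r^2 times it, then the intrinsics apply), "xyz" and "orientation" of the camera in the world; the wrist camera has in their place "T_tool_cam" (4x4, takes a point from camera to tool coordinates, whose origin is the TCP and whose axes are the flange's). Camera axes: x right, y down, z forward; pixel columns grow to the right and rows downward; lengths in m; the calibration is good to about 2 mm. A picture is of the moment at which its call begins: read the wrist's pose just before it. camera_model takes no time and is no camera call.
- robot.finish_job(): hands the job in, once; it reports no verdict.
The state is a dict: "t": time; "joint_positions": joint angles; "qd": joint speeds; "tau": joint torques, N m; "tcp_pos": TCP position; "ee_rot": TCP orientation; "force": force on the tool from outside, world axes, zero at the start; "ft_torque": the same for the moment, N m; "width": opening from 0.0 (shut) to 1.0 (fully open).
Only numpy, scipy, OpenCV 4.12 (cv2) and the standard library are available. Lean on these libraries where they do the work, as an engineer would, in place of code of your own. Each camera call takes 0.05 s, during which the arm holds its last target.

### The job

Get the hollow roller ready for its timed run: with your fingertips push the long hollow sleeve slowly up its lane of the inclined track until it rests squarely against the start stop, and finish while still holding it there with the fingers. Stay behind it all the way so that it never rolls back on its own; do not lift it, and push gently. Leave the short solid roller waiting at the foot of its lane, the clamped start stop and everything else on the bench where they are.

Things in the scene. Friction and masses are not known exactly. Their poses are not given: they have to be found in the camera images.
- track: tilted wooden board of the fixed two-lane inclined plane, 232 mm wide (x), 500 mm long (y), sloping 9 degrees. Origin: middle of its running surface, 65 mm above the bench; y points uphill along the board, x across it, z square to it. Rails 8 mm wide, 14 mm high at x = -112, 0 and +112 mm leave two lanes 104 mm wide, centred at x = -56 and +56 mm
- foot_bar (a point): middle of the top edge of the uphill face of the fixed aluminium bar (10 mm high, 12 mm thick) that crosses both lanes at the foot of the track, 215 mm downhill of the track's origin; the two rollers wait against it
- sleeve: the long hollow roller: plain aluminium tube, 56 mm diameter, 96 mm long, 34 mm bore, about 0.4 kg. Origin: its centre; x along its own axis, across the lane (y, z turn as it rolls). Starts at rest against the foot bar in either lane, centre 28 mm above the surface, 193 mm downhill of the track's origin. Let go on the slope it rolls back down; keep it under 0.1 m/s
- solid_roller: the short solid roller: plain aluminium, 56 mm diameter, 56 mm long, 0.37 kg, no bore. Origin: its centre, x along its axis. It rests against the foot bar in the other lane and stays there
- start_stop: the start stop: aluminium bar across both lanes near the top, 38 mm high above the running surface, 12 mm thick, clamped to the outer rails; side thumbscrews reach 140 mm from the middle. Origin: on the surface, midway, in the plane of its downhill face, which is 125 to 205 mm uphill of the track's origin; axes as the track's. Sleeve home: centre 28 mm downhill of the face
- bottle_a: amber dropper bottle with a red rubber bulb, 54 mm wide, 115 mm high, standing off the foot of the track. Origin: centre of its underside
- bottle_b: a second such bottle, further from the robot. Origin: centre of its underside
- beaker: glass beaker, 68 mm wide, 90 mm high, off the upper end of the track. Origin: centre of its underside
- timer: grey desk timer, 62 x 110 mm, 35 mm high, off the upper end of the track. Origin: centre of its underside
- wood_block: wooden support block, 50 x 90 mm, 35 mm high, off the foot of the track between the two bottles. Origin: centre of its underside

How it is judged:
By the outcome, as a careful person would: the job done as asked, in the order asked, and still so for the second after the job is handed in, while the arm keeps its last pose, push and grip.
It also fails if it takes over 40 s, if anything falls off the work surface, if the arm or the gripper's body presses on something with over 40 N, if the wrist force passes 120 N, or if a joint passes its speed limit or range.

## Working session

There is one attempt and no reset: what is moved stays moved. The work goes in short steps, Python scripts to look and compute and a tool call to move; the robot and the scene stay as the last step left them, time stands still between calls to the robot, and variables do not carry over. Pictures are saved under pics/ and viewed, and the job is handed in when it is done.

Besides the shell and the picture viewer there is one more tool, called after ">>>" as name(argument=value, ...), one argument or row to a line, values as JSON. servo_tool: Moves the arm, as the interface text tells. Its arguments: {"type":"object","properties":{"increments":{"type":"array","items":{"type":"object","properties":{"dx":{"type":"number"},"dy":{"type":"number"},"dz":{"type":"number"},"rx":{"type":"number"},"ry":{"type":"number"},"rz":{"type":"number"}}}},"hand":{"type":"number"},"squeeze":{"type":"number"}},"required":["increments"]}

```bash
mkdir -p pics; ls
python3 - <<'E'
from rig import robot
import cv2
print(robot.sense())
for n in ["side","top","wrist"]:
    print(n,robot.camera_model(n))
for n in ["side","top"]:
    cv2.imwrite(f"pics/{n}0.png",robot.get_image(n)[:,:,::-1])
E
```

```text
pics
{'t': 0.0, 'joint_positions': array([ 1.16099039e+00,  2.41420321e-01,  3.73470336e-03,  1.33520678e+00,
       -1.32020346e-05,  1.57084370e+00]), 'qd': array([ 0.00022057,  0.00119028,  0.00018042, -0.00043259, -0.00040035,
       -0.00055772]), 'tau': array([-2.99512624e-05, -3.72318900e+01,  2.52408957e+01,  1.68992806e-02,
       -4.82521909e-05, -3.31693414e-06]), 'tcp_pos': array([0.19898227, 0.45805229, 0.24741326]), 'ee_rot': array([-2.06758531e-04,  2.03495236e-01,  9.79075375e-01, -1.02745817e-03]), 'force': array([0.06157515, 0.75006496, 0.55920262]), 'ft_torque': array([-0.03390519,  0.00821608, -0.01315796]), 'width': 0.9974555168155073}
side {'vfov': 49.343380490587, 'cx': 317.7307309515508, 'cy': 239.15403902224026, 'k1': -0.051216764408469846, 'xyz': array([ 0.13927647, -0.69454823,  0.78594524]), 'orientation': array([-0.40023315,  0.87922541, -0.23372713,  0.11021671])}
top {'vfov': 46.276572028905456, 'cx': 318.80311375583426, 'cy': 233.10805041129112, 'k1': 0.053908453192026196, 'xyz': array([ 0.44887812, -0.0017422 ,  1.15701444]), 'orientation': array([ 0.03923434, -0.69980357,  0.71258367, -0.03098607])}
wrist {'vfov': 61.65174101606504, 'cx': 318.1563428908034, 'cy': 234.6509472957444, 'k1': 0.019920038024595476, 'T_tool_cam': array([[-2.47140301e-04, -9.59121385e-01, -2.82994888e-01,
         7.32289655e-02],
       [ 9.99999936e-01, -3.10168982e-04,  1.77916354e-04,
        -2.82140774e-04],
       [-2.58419616e-04, -2.82994826e-01,  9.59121401e-01,
        -1.25579099e-01],
       [ 0.00000000e+00,  0.00000000e+00,  0.00000000e+00,
         1.00000000e+00]])}
```

View pics/side0.png

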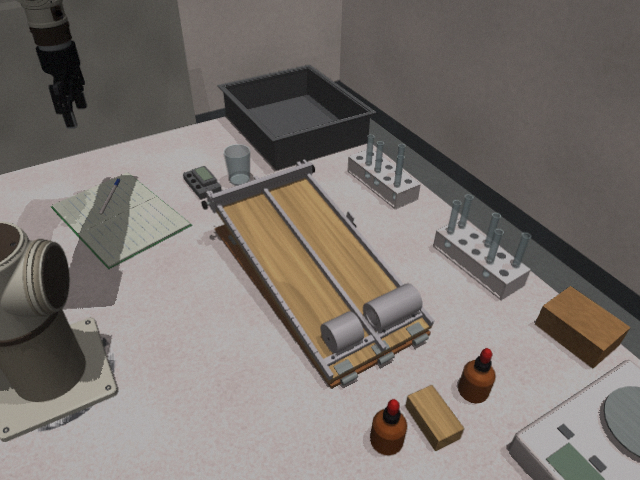

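View pics/top0.png

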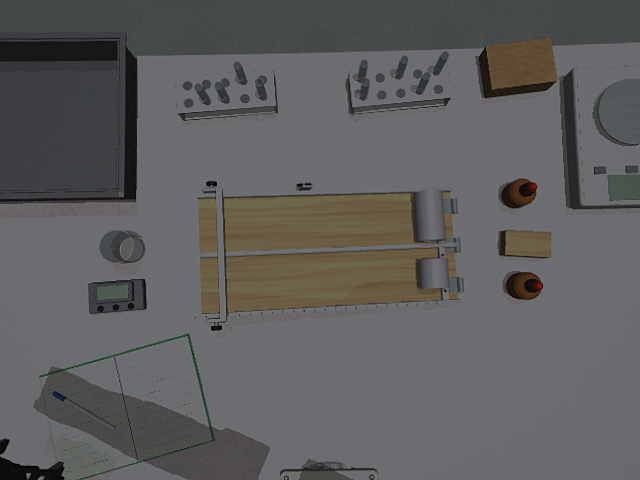

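Run:
```python
import cv2,numpy as np
a=cv2.imread("pics/top0.png")[170:340,185:475]
a=np.clip(a*1.6,0,255).astype('uint8')
cv2.imwrite("pics/c1.png",cv2.resize(a[:, :150],None,fx=5,fy=3.5*1.0,interpolation=cv2.INTER_CUBIC)[:600])
cv2.imwrite("pics/c2.png",cv2.resize(a[:, 170:],None,fx=3.5,fy=3.5,interpolation=cv2.INTER_CUBIC)[:600])
b=cv2.imread("pics/side0.png")[270:400,300:460]
cv2.imwrite("pics/c3.png",cv2.resize(b,None,fx=4.5,fy=4.5,interpolation=cv2.INTER_CUBIC)[:600])
```

```text
(no output)
```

View pics/c1.png

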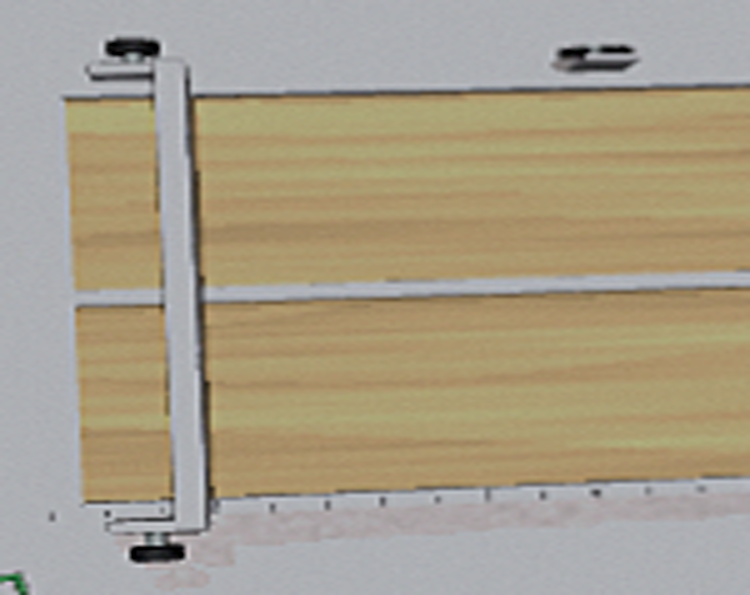

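View pics/c2.png

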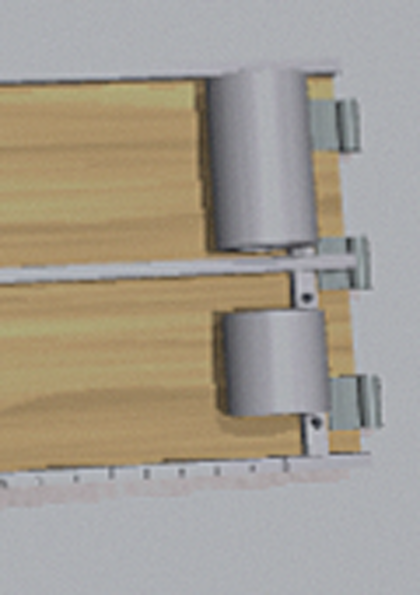

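View pics/c3.png

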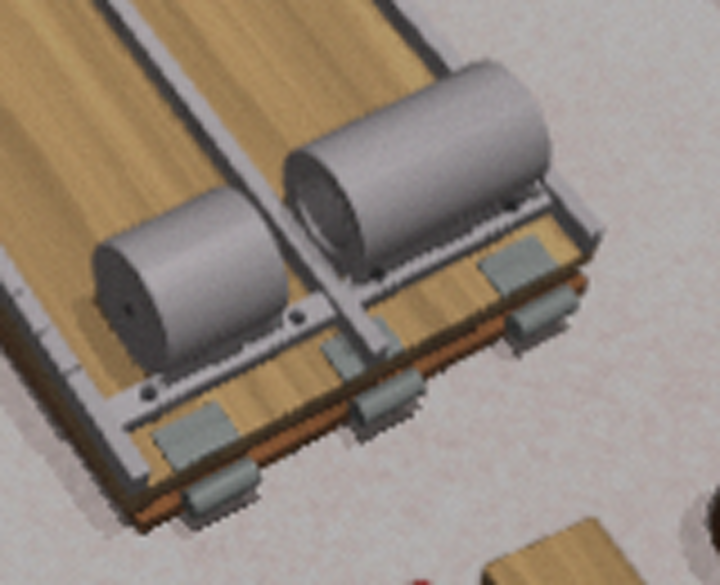

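```bash
cat > h.py <<'E'
import numpy as np,cv2
from rig import robot
from scipy.optimize import least_squares
from scipy.spatial.transform import Rotation as R
def Rq(q): return R.from_quat(np.r_[q[1:],q[0]])
def pose(name,s=None):
    m=robot.camera_model(name)
    if name!="wrist": return m,Rq(m["orientation"]).as_matrix(),np.array(m["xyz"])
    s=s or robot.sense(); T=m["T_tool_cam"]; Rt=Rq(s["ee_rot"]).as_matrix()
    return m,Rt@T[:3,:3],Rt@T[:3,3]+s["tcp_pos"]
def proj(name,P,s=None):
    m,Rc,t=pose(name,s); f=240/np.tan(np.radians(m["vfov"])/2)
    c=(np.atleast_2d(P)-t)@Rc; u=c[:,:2]/c[:,2:]; u=u*(1+m["k1"]*(u**2).sum(1,keepdims=True))
    return u*f+[m["cx"],m["cy"]]
def ray(name,uv,s=None):
    m,Rc,t=pose(name,s); f=240/np.tan(np.radians(m["vfov"])/2)
    d=(np.array(uv,float)-[m["cx"],m["cy"]])/f; u=d.copy()
    for _ in range(20): u=d/(1+m["k1"]*(u@u))
    return t,Rc@np.r_[u,1]
def track(p):  # x0,y0,yaw -> R,t
    return (R.from_euler('z',p[2])*R.from_euler('x',np.radians(9))).as_matrix(),np.array([p[0],p[1],.065])
def hit(name,uv,p,h,s=None):  # track coordinates at height h above surface
    Rt,t=track(p);o,d=ray(name,uv,s);o=Rt.T@(o-t);d=Rt.T@d
    return o+d*(h-o[2])/d[2]
E
python3 - <<'E'
from h import *
obs=[("top",(200.4,255.4),(0,.25,.014)),("top",(456.4,244.6),(0,-.25,.014)),("side",(383.3,347.8),(0,-.25,.014)),("top",(198,197.7),(-999,.25,.014))]
def res(p):
    Rt,t=track(p);r=[]
    for n,uv,P in obs[:3]: r+=list((proj(n,Rt@np.array(P)+t)-uv)[0])
    return r
s=least_squares(res,[.45,0,0]);p=s.x;print(p,np.round(s.fun,2));np.save("p.npy",p)
f=lambda c,x,y:(185+c/5,170+y/3.5)
for n,uv,h in [("top",(222.4,190),.038),("top",(226.6,320),.038),("top",(224.5,255),.038),("top",(441.5+0,253),.01),("top",(436,270),.01)]:
    print(uv,np.round(hit(n,uv,p,h)*1e3,1))
g=lambda x,y:(355+x/3.5,170+y/3.5)
for nm,a,h in [("footbar uphill edge",(292,290),.010),("footbar near",(303,440),.010),("sleeve up-far",(210,80),.028),("up-near",(212,248),.028),("down-near",(315,245),.028),("solid up far",(228,312),.028),("solid dn near",(325,412),.028),("rail near R",(368,456),.014)]:
    print(nm,np.round(hit("top",g(*a),p,h)*1e3,1))
k=lambda x,y:(300+x/4.5,270+y/4.5)
for nm,a,h in [("footbar uphill mid-near",(315,297),.01),("near",(110,405),.01),("near rail end",(140,475),.014),("far rail end",(598,235),.014)]:
    print(nm,np.round(hit("side",k(*a),p,h)*1e3,1))
E
```

```text
[ 0.5224863  -0.01365118  0.02991975] [-0.78  0.02  0.35  1.21  1.19 -0.34]
(222.4, 190) [117.5 204.4  38. ]
(226.6, 320) [-119.9  203.9   38. ]
(224.5, 255) [ -2.6 204.2  38. ]
(441.5, 253) [ -12.9 -219.1   10. ]
(436, 270) [ -45.9 -205.4   10. ]
footbar uphill edge [ -12.3 -212.8   10. ]
footbar near [ -96.7 -213.1   10. ]
sleeve up-far [ 105.8 -166.9   28. ]
up-near [  11.6 -161.8   28. ]
down-near [  11.2 -221.2   28. ]
solid up far [ -24.2 -168.5   28. ]
solid dn near [ -81.5 -220.1   28. ]
rail near R [-107.2 -248.7   14. ]
footbar uphill mid-near [  -7.5 -216.8   10. ]
near [-105.1 -218.1   10. ]
near rail end [-112.  -249.9   14. ]
far rail end [ 111.6 -250.8   14. ]
```

```bash
cat >> h.py <<'E'
def target(P,p,hand=0):
    "goal TCP for track point P(tip), tool aligned with track: tool x uphill, y track x, z into board"
    Rt,t=track(p); G=np.c_[Rt[:,1],Rt[:,0],-Rt[:,2]]
    return Rt@np.array(P)+t,G
def tr(s,p):
    Rt,t=track(p);return Rt.T@(s["tcp_pos"]-t)
E
python3 - <<'E'
from h import *
p=np.load("p.npy")
for uv,h in [((531,188),.115),((519,195),.04),((536,286),.115)]:
    o,d=ray("top",uv);print(uv,np.round(o+d*(h-o[2])/d[2],3))
s=robot.sense();print(s["t"])
Rs=Rq(s["ee_rot"]).as_matrix()
for P in [(.057,-.246,.12),(.057,-.246,.033)]:
    g,G=target(P,p);print(P,np.round(g,4),"tool shift now",np.round(Rs.T@(g-s["tcp_pos"]),4))
print("rotvec",np.round(R.from_matrix(Rs.T@G).as_rotvec(),4), "in final tool axes", np.round(G.T@(g-s["tcp_pos"]),4))
Gv=R.from_euler('z',p[2]).as_matrix()[:,[1,0,2]]*[1,1,-1]
print("vertical rz", np.round(R.from_matrix(Rs.T@Gv).as_rotvec(),4))
E
```

```text
(531, 188) [ 0.63  -0.386  0.115]
(519, 195) [ 0.629 -0.389  0.04 ]
(536, 286) [ 0.449 -0.385  0.115]
0.1
(0.057, -0.246, 0.12) [ 0.5873 -0.2736  0.145 ] tool shift now [-0.6477 -0.5162  0.1034]
(0.057, -0.246, 0.033) [ 0.5869 -0.26    0.0591] tool shift now [-0.6419 -0.5037  0.1893]
rotvec [-0.0905  0.141   1.1285] in final tool axes [-0.7499  0.3662  0.072 ]
vertical rz [-1.7000e-03  1.1000e-03  1.1311e+00]
```

>>> servo_tool(
  increments=[
    {"rz": 0.0943},
    {"rz": 0.0943},
    {"rz": 0.0943},
    {"rz": 0.0943},
    {"rz": 0.0943},
    {"rz": 0.0943},
    {"rz": 0.0943},
    {"rz": 0.0943},
    {"rz": 0.0943},
    {"rz": 0.0943},
    {"rz": 0.0943},
    {"rz": 0.0943},
  ],
  hand=0.5,
  squeeze=20,
)

```text
invalid input at $.increments[0]: expected keys dx, dy, dz, rx, ry, rz
```

>>> servo_tool(
  increments=[
    {"dx": -0.03, "dy": 0.015},
    {"dx": -0.03, "dy": 0.015},
    {"dx": -0.03, "dy": 0.015},
    {"dx": -0.03, "dy": 0.015},
    {"dx": -0.03, "dy": 0.015},
    {"dx": -0.03, "dy": 0.015},
    {"dx": -0.03, "dy": 0.015},
    {"dx": -0.03, "dy": 0.015},
    {"dx": -0.03, "dy": 0.015},
    {"dx": -0.03, "dy": 0.015},
    {"dx": -0.03, "dy": 0.015},
    {"dx": -0.03, "dy": 0.015},
  ],
)

```text
invalid input at $.increments[0]: expected keys dx, dy, dz, rx, ry, rz
```

>>> servo_tool(
  increments=[
    {"dx": -0.03, "dy": 0.015},
    {"dx": -0.03, "dy": 0.015},
    {"dx": -0.03, "dy": 0.015},
    {"dx": -0.03, "dy": 0.015},
    {"dx": -0.03, "dy": 0.015},
    {"dx": -0.03, "dy": 0.015},
    {"dx": -0.03, "dy": 0.015},
    {"dx": -0.03, "dy": 0.015},
    {"dx": -0.03, "dy": 0.015},
    {"dx": -0.03, "dy": 0.015},
    {"dx": -0.02, "dy": 0.01, "ry": 0.08},
    {"dx": -0.01, "ry": 0.077},
  ],
)

```text
invalid input at $.increments[0]: expected keys dx, dy, dz, rx, ry, rz
```

Run:
```python
from h import *
p=np.load("p.npy");s=robot.sense()
cv2.imwrite("pics/w1.png",robot.get_image("wrist")[:,:,::-1])
print(s["t"],s["tcp_pos"],s["width"],s["force"],s["joint_positions"],"track",np.round(tr(s,p),4))
g,G=target((.057,-.246,.09),p);Rs=Rq(s["ee_rot"]).as_matrix()
print("shift",np.round(Rs.T@(g-s["tcp_pos"]),4),"rot",np.round(R.from_matrix(Rs.T@G).as_rotvec(),4))
```

```text
0.1 [0.19901539 0.4581109  0.24750606] 0.9940842402759064 [-0.26088469  0.52746868 -0.31477664] [1.16096481e+00 2.41340882e-01 3.87396869e-03 1.33520241e+00
 6.86809667e-06 1.57078277e+00] track [-0.3092  0.5039  0.105 ]
shift [-0.6457 -0.5119  0.1331] rot [-0.0905  0.141   1.1285]
```

View pics/w1.png

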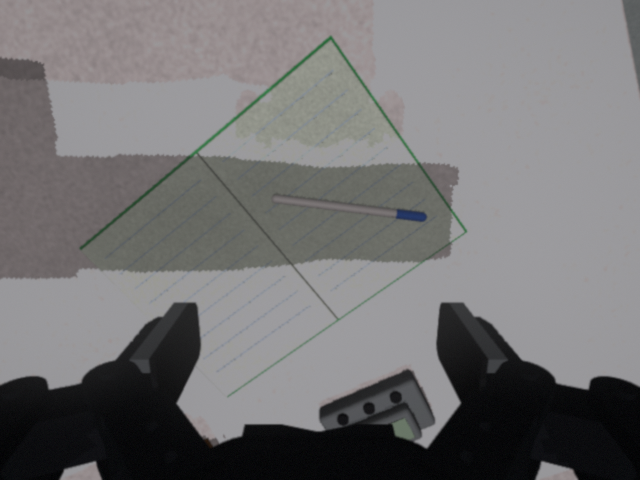

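All six keys are required; the calls were refused and nothing moved (the wrist picture shows the notebook, plus the timer at about (380,410)). I'll resend them with every key.

>>> servo_tool(
  increments=[
    {"dx": 0, "dy": 0, "dz": 0, "rx": 0, "ry": 0, "rz": 0.0943},
    {"dx": 0, "dy": 0, "dz": 0, "rx": 0, "ry": 0, "rz": 0.0943},
    {"dx": 0, "dy": 0, "dz": 0, "rx": 0, "ry": 0, "rz": 0.0943},
    {"dx": 0, "dy": 0, "dz": 0, "rx": 0, "ry": 0, "rz": 0.0943},
    {"dx": 0, "dy": 0, "dz": 0, "rx": 0, "ry": 0, "rz": 0.0943},
    {"dx": 0, "dy": 0, "dz": 0, "rx": 0, "ry": 0, "rz": 0.0943},
    {"dx": 0, "dy": 0, "dz": 0, "rx": 0, "ry": 0, "rz": 0.0943},
    {"dx": 0, "dy": 0, "dz": 0, "rx": 0, "ry": 0, "rz": 0.0943},
    {"dx": 0, "dy": 0, "dz": 0, "rx": 0, "ry": 0, "rz": 0.0943},
    {"dx": 0, "dy": 0, "dz": 0, "rx": 0, "ry": 0, "rz": 0.0943},
    {"dx": 0, "dy": 0, "dz": 0, "rx": 0, "ry": 0, "rz": 0.0943},
    {"dx": 0, "dy": 0, "dz": 0, "rx": 0, "ry": 0, "rz": 0.0943},
  ],
  hand=0.5,
  squeeze=20,
)

```text
t: 1.15
tcp_pos: [0.1991, 0.4584, 0.2479]
ee_rot: [0.0, 0.698, 0.716, -0.0]
force: [-0.1, -0.4, -1.1]
width: 0.5
```

>>> servo_tool(
  increments=[
    {"dx": -0.03, "dy": 0.015, "dz": 0, "rx": 0, "ry": 0, "rz": 0},
    {"dx": -0.03, "dy": 0.015, "dz": 0, "rx": 0, "ry": 0, "rz": 0},
    {"dx": -0.03, "dy": 0.015, "dz": 0, "rx": 0, "ry": 0, "rz": 0},
    {"dx": -0.03, "dy": 0.015, "dz": 0, "rx": 0, "ry": 0, "rz": 0},
    {"dx": -0.03, "dy": 0.015, "dz": 0, "rx": 0, "ry": 0, "rz": 0},
    {"dx": -0.03, "dy": 0.015, "dz": 0, "rx": 0, "ry": 0, "rz": 0},
    {"dx": -0.03, "dy": 0.015, "dz": 0, "rx": 0, "ry": 0, "rz": 0},
    {"dx": -0.03, "dy": 0.015, "dz": 0, "rx": 0, "ry": 0, "rz": 0},
    {"dx": -0.03, "dy": 0.015, "dz": 0, "rx": 0, "ry": 0, "rz": 0},
    {"dx": -0.03, "dy": 0.015, "dz": 0, "rx": 0, "ry": 0, "rz": 0},
    {"dx": -0.03, "dy": 0.015, "dz": 0, "rx": 0, "ry": 0, "rz": 0},
    {"dx": -0.03, "dy": 0.015, "dz": 0, "rx": 0, "ry": 0, "rz": 0},
  ],
)

```text
t: 2.15
tcp_pos: [0.39, 0.1024, 0.2482]
ee_rot: [-0.0, 0.697, 0.717, -0.0]
force: [0.4, 0.0, -0.3]
width: 0.503
```

>>> servo_tool(
  increments=[
    {"dx": -0.03, "dy": 0.015, "dz": 0, "rx": 0, "ry": 0, "rz": 0},
    {"dx": -0.03, "dy": 0.015, "dz": 0, "rx": 0, "ry": 0, "rz": 0},
    {"dx": -0.03, "dy": 0.015, "dz": 0, "rx": 0, "ry": 0, "rz": 0},
    {"dx": -0.03, "dy": 0.015, "dz": 0, "rx": 0, "ry": 0, "rz": 0},
    {"dx": -0.03, "dy": 0.015, "dz": 0, "rx": 0, "ry": 0, "rz": 0},
    {"dx": -0.03, "dy": 0.015, "dz": 0, "rx": 0, "ry": 0, "rz": 0},
    {"dx": -0.03, "dy": 0.015, "dz": 0, "rx": 0, "ry": 0, "rz": 0},
    {"dx": -0.03, "dy": 0.015, "dz": 0, "rx": 0, "ry": 0, "rz": 0},
    {"dx": -0.03, "dy": 0.015, "dz": 0, "rx": 0, "ry": 0, "rz": 0},
    {"dx": -0.03, "dy": 0.015, "dz": 0, "rx": 0, "ry": 0, "rz": 0},
    {"dx": -0.02, "dy": 0.01, "dz": 0, "rx": 0, "ry": 0.08, "rz": 0},
    {"dx": -0.01, "dy": 0, "dz": 0, "rx": 0, "ry": 0.077, "rz": 0},
  ],
)

```text
t: 3.15
tcp_pos: [0.561, -0.2228, 0.247]
ee_rot: [-0.056, 0.694, 0.715, 0.056]
force: [0.2, -0.4, -0.4]
width: 0.502
```

Run:
```python
from h import *
p=np.load("p.npy");s=robot.sense()
cv2.imwrite("pics/w2.png",robot.get_image("wrist")[:,:,::-1])
cv2.imwrite("pics/s2.png",robot.get_image("side")[:,:,::-1])
print(s["t"],s["tcp_pos"],s["width"],s["force"],s["joint_positions"],"track",np.round(tr(s,p),4))
g,G=target((.057,-.246,.09),p);Rs=Rq(s["ee_rot"]).as_matrix()
print("shift",np.round(Rs.T@(g-s["tcp_pos"]),4),"rot",np.round(R.from_matrix(Rs.T@G).as_rotvec(),4))
```

```text
3.15 [ 0.56096478 -0.22275538  0.24704305] 0.5024503196151885 [ 0.22465342 -0.35262469 -0.38376226] [-0.44545034  0.50903833  0.3852045   1.51867683  0.14247641  1.0907731 ] track [ 0.0322 -0.1791  0.2127]
shift [-0.0672  0.0246  0.1226] rot [ 0.0019 -0.0023 -0.0003]
```

View pics/w2.png

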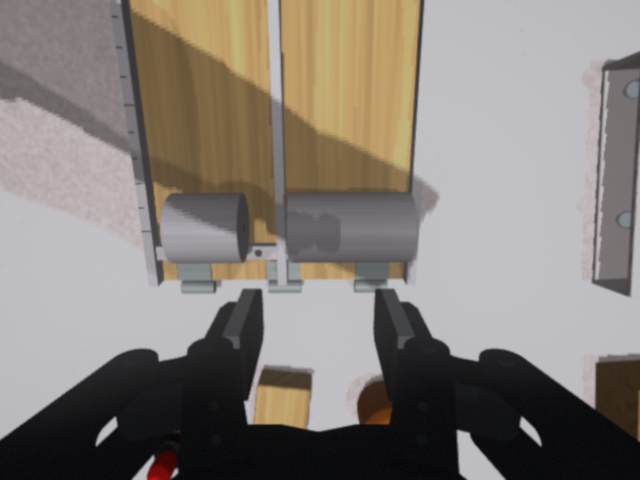

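View pics/s2.png

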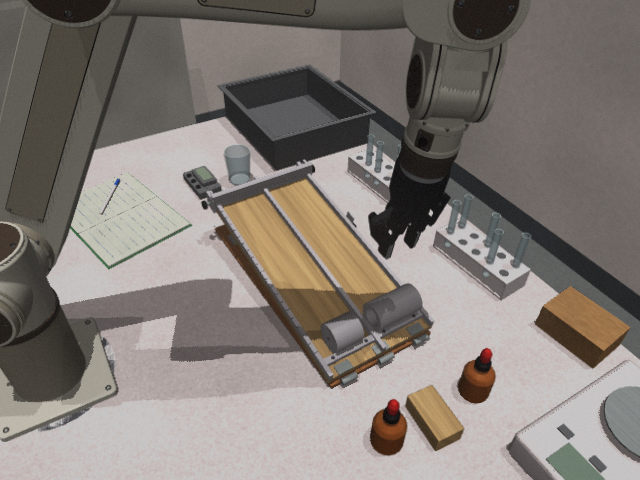

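Run:
```python
from h import *
p=np.load("p.npy");s=robot.sense()
for nm,uv,h in [("mid",(284,289),.014),("near",(155,284),.014),("far",(411,281),.014),("footbar up",(262,245),.010),("sl up far",(415,193),.034),("sl up near",(287,193),.034),("sl near",(286,225),.056),("sl far",(417,225),.05),("solid up",(205,194),.034)]:
    print(nm,np.round(hit("wrist",uv,p,h,s)*1e3,1))
```

```text
mid [  -1.9 -253.2   14. ]
near [-113.2 -247.7   14. ]
far [ 108.1 -246.3   14. ]
footbar up [ -19.8 -214.2   10. ]
sl up far [ 102.1 -165.7   34. ]
sl up near [   4.8 -165.1   34. ]
sl near [   5.2 -184.4   56. ]
sl far [ 101.1 -186.6   50. ]
solid up [ -57.6 -165.5   34. ]
```

>>> servo_tool(
  increments=[
    {"dx": -0.018, "dy": 0.006, "dz": 0.01, "rx": 0, "ry": 0, "rz": 0},
    {"dx": -0.018, "dy": 0.006, "dz": 0.02, "rx": 0, "ry": 0, "rz": 0},
    {"dx": -0.018, "dy": 0.006, "dz": 0.02, "rx": 0, "ry": 0, "rz": 0},
    {"dx": -0.016, "dy": 0.005, "dz": 0.02, "rx": 0, "ry": 0, "rz": 0},
    {"dx": 0, "dy": 0, "dz": 0.02, "rx": 0, "ry": 0, "rz": 0},
    {"dx": 0, "dy": 0, "dz": 0.02, "rx": 0, "ry": 0, "rz": 0},
    {"dx": 0, "dy": 0, "dz": 0.02, "rx": 0, "ry": 0, "rz": 0},
    {"dx": 0, "dy": 0, "dz": 0.015, "rx": 0, "ry": 0, "rz": 0},
    {"dx": 0, "dy": 0, "dz": 0.01, "rx": 0, "ry": 0, "rz": 0},
    {"dx": 0, "dy": 0, "dz": 0, "rx": 0, "ry": 0, "rz": 0},
  ],
)

```text
t: 4.08
tcp_pos: [0.582, -0.2633, 0.0808]
ee_rot: [-0.059, 0.694, 0.715, 0.054]
force: [-0.5, -0.4, -0.8]
width: 0.5
```

Run:
```python
from h import *
p=np.load("p.npy");s=robot.sense()
cv2.imwrite("pics/w3.png",robot.get_image("wrist")[:,:,::-1])
cv2.imwrite("pics/s3.png",cv2.resize(robot.get_image("side")[200:420,280:560,::-1],None,fx=2.7,fy=2.7))
print(s["t"],s["width"],s["force"],s["joint_positions"],"track",np.round(tr(s,p),4))
```

```text
4.0833 0.4997591878367667 [-0.48717911 -0.44181317 -0.75639351] [-0.48575178  0.6839366   0.24700031  1.21723686  0.13599676  1.04908037] track [ 0.052  -0.2458  0.0549]
```

View pics/w3.png

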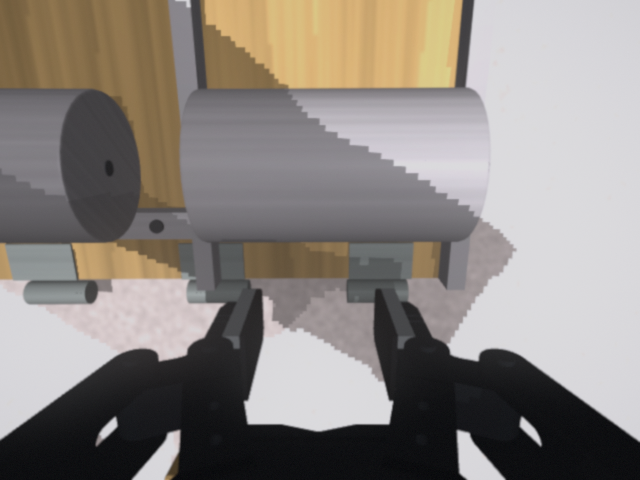

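View pics/s3.png

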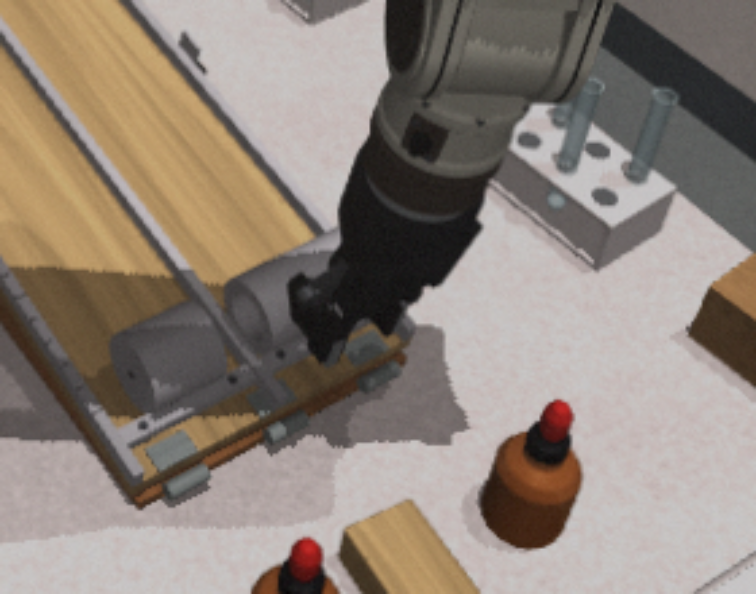

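>>> servo_tool(
  increments=[
    {"dx": 0, "dy": 0.003, "dz": 0.006, "rx": 0, "ry": 0, "rz": 0},
    {"dx": 0, "dy": 0.002, "dz": 0.006, "rx": 0, "ry": 0, "rz": 0},
    {"dx": 0, "dy": 0, "dz": 0.006, "rx": 0, "ry": 0, "rz": 0},
    {"dx": 0, "dy": 0, "dz": 0.004, "rx": 0, "ry": 0, "rz": 0},
    {"dx": 0.002, "dy": 0, "dz": 0, "rx": 0, "ry": 0, "rz": 0},
    {"dx": 0.002, "dy": 0, "dz": 0, "rx": 0, "ry": 0, "rz": 0},
    {"dx": 0.002, "dy": 0, "dz": 0, "rx": 0, "ry": 0, "rz": 0},
    {"dx": 0.002, "dy": 0, "dz": 0, "rx": 0, "ry": 0, "rz": 0},
  ],
)

```text
t: 4.85
tcp_pos: [0.5885, -0.2537, 0.0634]
ee_rot: [-0.056, 0.694, 0.715, 0.055]
force: [-0.2, 0.2, 0.5]
width: 0.502
```

Run:
```python
from h import *
p=np.load("p.npy");s=robot.sense()
cv2.imwrite("pics/w4.png",robot.get_image("wrist")[:,:,::-1])
cv2.imwrite("pics/s4.png",cv2.resize(robot.get_image("side")[200:420,280:560,::-1],None,fx=2.7,fy=2.7))
print(s["t"],s["width"],s["force"],"track",np.round(tr(s,p),4))
```

```text
4.85 0.502215250037977 [-0.18715337  0.21886511  0.53833804] track [ 0.0588 -0.2392  0.0362]
```

View pics/w4.png

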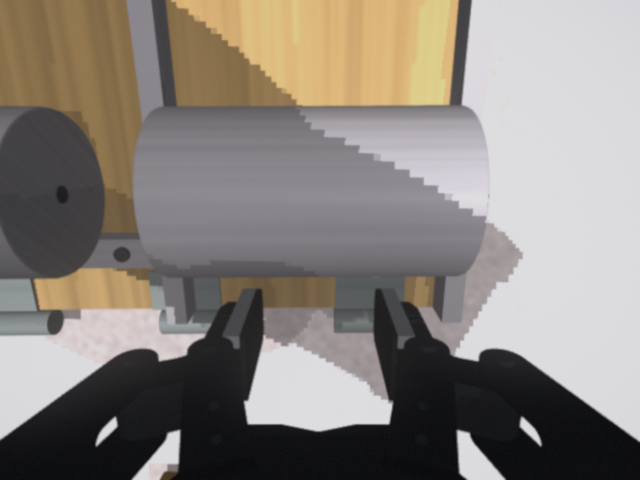

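View pics/s4.png

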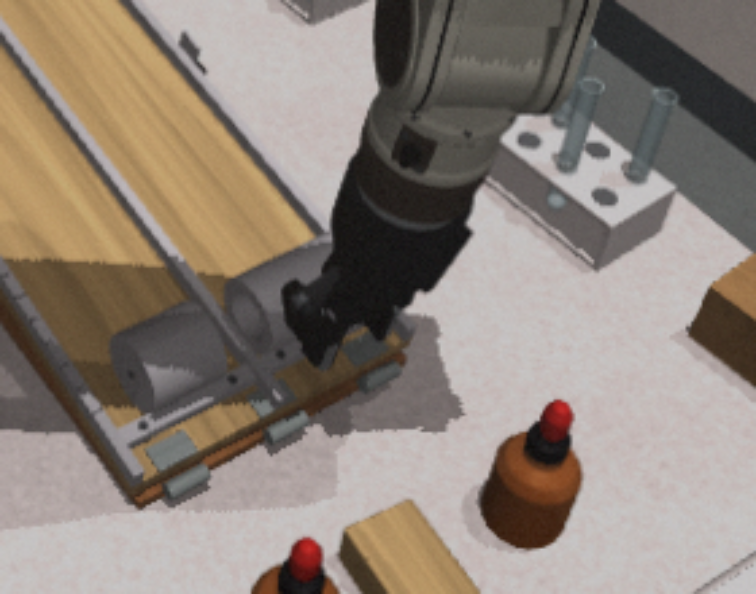

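>>> servo_tool(
  increments=[
    {"dx": 0, "dy": -0.001, "dz": 0.002, "rx": 0, "ry": 0, "rz": 0},
    {"dx": 0, "dy": -0.001, "dz": 0.002, "rx": 0, "ry": 0, "rz": 0},
    {"dx": 0.0015, "dy": 0, "dz": 0, "rx": 0, "ry": 0, "rz": 0},
    {"dx": 0.0015, "dy": 0, "dz": 0, "rx": 0, "ry": 0, "rz": 0},
    {"dx": 0.0015, "dy": 0, "dz": 0, "rx": 0, "ry": 0, "rz": 0},
    {"dx": 0.0015, "dy": 0, "dz": 0, "rx": 0, "ry": 0, "rz": 0},
    {"dx": 0.0015, "dy": 0, "dz": 0, "rx": 0, "ry": 0, "rz": 0},
    {"dx": 0.0015, "dy": 0, "dz": 0, "rx": 0, "ry": 0, "rz": 0},
    {"dx": 0.0015, "dy": 0, "dz": 0, "rx": 0, "ry": 0, "rz": 0},
    {"dx": 0.0015, "dy": 0, "dz": 0, "rx": 0, "ry": 0, "rz": 0},
  ],
)

```text
t: 5.78
tcp_pos: [0.5861, -0.2417, 0.0612]
ee_rot: [-0.056, 0.695, 0.715, 0.055]
force: [-0.0, -1.5, -0.1]
width: 0.501
```

Run:
```python
from h import *
p=np.load("p.npy");s=robot.sense()
cv2.imwrite("pics/w5.png",robot.get_image("wrist")[:,:,::-1])
g,G=target((.057,-.246,.032),p);Rs=Rq(s["ee_rot"]).as_matrix()
print(s["t"],s["width"],s["force"],"track",np.round(tr(s,p),4),"rot",np.round(R.from_matrix(Rs.T@G).as_rotvec(),4))
```

```text
5.7833 0.5013599500265279 [-0.01696959 -1.51126694 -0.06156256] track [ 0.0568 -0.2276  0.0322] rot [ 0.0006  0.0009 -0.0006]
```

View pics/w5.png

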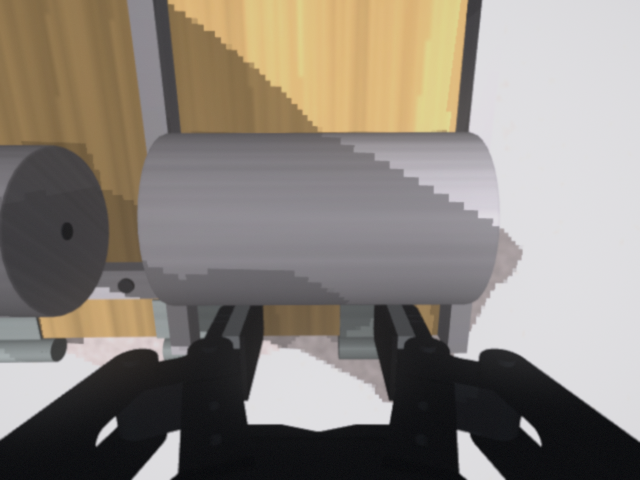

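>>> servo_tool(
  increments=[
    {"dx": 0.002, "dy": 0, "dz": 0, "rx": 0, "ry": 0, "rz": 0},
    {"dx": 0.002, "dy": 0, "dz": 0, "rx": 0, "ry": 0, "rz": 0},
    {"dx": 0.002, "dy": 0, "dz": 0, "rx": 0, "ry": 0, "rz": 0},
    {"dx": 0.002, "dy": 0, "dz": 0, "rx": 0, "ry": 0, "rz": 0},
    {"dx": 0.002, "dy": 0, "dz": 0, "rx": 0, "ry": 0, "rz": 0},
    {"dx": 0.002, "dy": 0, "dz": 0, "rx": 0, "ry": 0, "rz": 0},
    {"dx": 0.003, "dy": 0, "dz": 0, "rx": 0, "ry": 0, "rz": 0},
    {"dx": 0.003, "dy": 0, "dz": 0, "rx": 0, "ry": 0, "rz": 0},
    {"dx": 0.003, "dy": 0, "dz": 0, "rx": 0, "ry": 0, "rz": 0},
    {"dx": 0.003, "dy": 0, "dz": 0, "rx": 0, "ry": 0, "rz": 0},
    {"dx": 0.003, "dy": 0, "dz": 0, "rx": 0, "ry": 0, "rz": 0},
    {"dx": 0.003, "dy": 0, "dz": 0, "rx": 0, "ry": 0, "rz": 0},
  ],
)

```text
t: 6.83
tcp_pos: [0.5851, -0.2114, 0.0657]
ee_rot: [-0.056, 0.694, 0.715, 0.055]
force: [-0.4, -1.7, 0.5]
width: 0.503
```

Run:
```python
from h import *
p=np.load("p.npy");s=robot.sense()
cv2.imwrite("pics/w6.png",robot.get_image("wrist")[:,:,::-1])
g,G=target((.057,-.246,.032),p);Rs=Rq(s["ee_rot"]).as_matrix()
print(s["t"],s["width"],s["force"],"track",np.round(tr(s,p),4),"rot",np.round(R.from_matrix(Rs.T@G).as_rotvec(),4))
```

```text
6.8333 0.5028350549545155 [-0.39900346 -1.6502957   0.48967503] track [ 0.0567 -0.197   0.0319] rot [ 0.0001  0.0001 -0.0005]
```

View pics/w6.png

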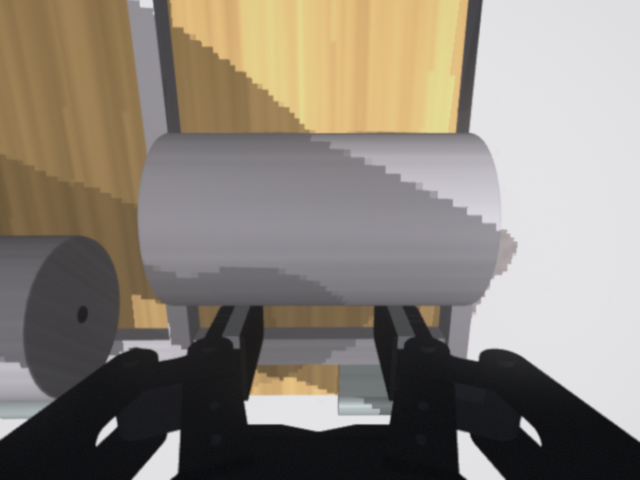

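>>> servo_tool(
  increments=[
    {"dx": 0.003, "dy": 0, "dz": 0, "rx": 0, "ry": 0, "rz": 0},
    {"dx": 0.0035, "dy": 0, "dz": 0, "rx": 0, "ry": 0, "rz": 0},
    {"dx": 0.004, "dy": 0, "dz": 0, "rx": 0, "ry": 0, "rz": 0},
    {"dx": 0.004, "dy": 0, "dz": 0, "rx": 0, "ry": 0, "rz": 0},
    {"dx": 0.004, "dy": 0, "dz": 0, "rx": 0, "ry": 0, "rz": 0},
    {"dx": 0.004, "dy": 0, "dz": 0, "rx": 0, "ry": 0, "rz": 0},
    {"dx": 0.004, "dy": 0, "dz": 0, "rx": 0, "ry": 0, "rz": 0},
    {"dx": 0.004, "dy": 0, "dz": 0, "rx": 0, "ry": 0, "rz": 0},
    {"dx": 0.004, "dy": 0, "dz": 0, "rx": 0, "ry": 0, "rz": 0},
    {"dx": 0.004, "dy": 0, "dz": 0, "rx": 0, "ry": 0, "rz": 0},
    {"dx": 0.004, "dy": 0, "dz": 0, "rx": 0, "ry": 0, "rz": 0},
    {"dx": 0.004, "dy": 0, "dz": 0, "rx": 0, "ry": 0, "rz": 0},
  ],
)

```text
t: 7.88
tcp_pos: [0.5837, -0.1655, 0.073]
ee_rot: [-0.056, 0.695, 0.715, 0.055]
force: [-0.0, -1.7, 0.9]
width: 0.501
```

>>> servo_tool(
  increments=[
    {"dx": 0.004, "dy": 0, "dz": 0, "rx": 0, "ry": 0, "rz": 0},
    {"dx": 0.004, "dy": 0, "dz": 0, "rx": 0, "ry": 0, "rz": 0},
    {"dx": 0.004, "dy": 0, "dz": 0, "rx": 0, "ry": 0, "rz": 0},
    {"dx": 0.004, "dy": 0, "dz": 0, "rx": 0, "ry": 0, "rz": 0},
    {"dx": 0.004, "dy": 0, "dz": 0, "rx": 0, "ry": 0, "rz": 0},
    {"dx": 0.004, "dy": 0, "dz": 0, "rx": 0, "ry": 0, "rz": 0},
    {"dx": 0.004, "dy": 0, "dz": 0, "rx": 0, "ry": 0, "rz": 0},
    {"dx": 0.004, "dy": 0, "dz": 0, "rx": 0, "ry": 0, "rz": 0},
    {"dx": 0.004, "dy": 0, "dz": 0, "rx": 0, "ry": 0, "rz": 0},
    {"dx": 0.004, "dy": 0, "dz": 0, "rx": 0, "ry": 0, "rz": 0},
    {"dx": 0.003, "dy": 0, "dz": 0, "rx": 0, "ry": 0, "rz": 0},
    {"dx": 0.002, "dy": 0, "dz": 0, "rx": 0, "ry": 0, "rz": 0},
  ],
)

```text
t: 8.88
tcp_pos: [0.5824, -0.1209, 0.08]
ee_rot: [-0.056, 0.694, 0.715, 0.055]
force: [0.0, -1.3, 0.7]
width: 0.501
```

Run:
```python
from h import *
p=np.load("p.npy");s=robot.sense()
cv2.imwrite("pics/w7.png",robot.get_image("wrist")[:,:,::-1])
g,G=target((.057,-.246,.032),p);Rs=Rq(s["ee_rot"]).as_matrix()
print(s["t"],s["width"],s["force"],"track",np.round(tr(s,p),4),"rot",np.round(R.from_matrix(Rs.T@G).as_rotvec(),4))
```

```text
8.8833 0.5007571539610485 [ 0.04161968 -1.25702702  0.65318276] track [ 0.0567 -0.1053  0.0319] rot [-0.     -0.     -0.0001]
```

View pics/w7.png

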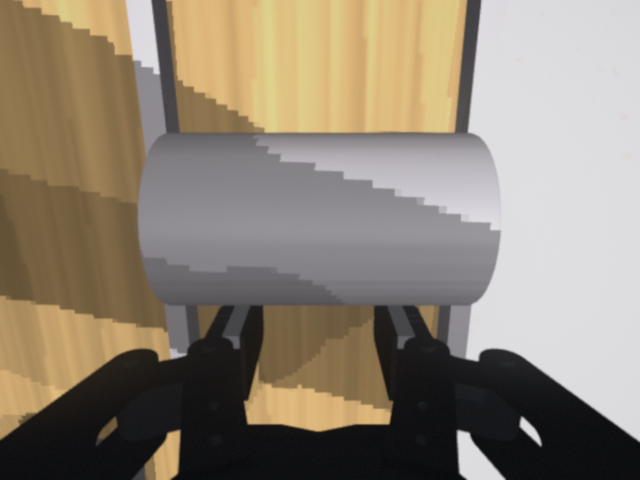

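>>> servo_tool(
  increments=[
    {"dx": 0.003, "dy": 0, "dz": 0, "rx": 0, "ry": 0, "rz": 0},
    {"dx": 0.0035, "dy": 0, "dz": 0, "rx": 0, "ry": 0, "rz": 0},
    {"dx": 0.004, "dy": 0, "dz": 0, "rx": 0, "ry": 0, "rz": 0},
    {"dx": 0.004, "dy": 0, "dz": 0, "rx": 0, "ry": 0, "rz": 0},
    {"dx": 0.004, "dy": 0, "dz": 0, "rx": 0, "ry": 0, "rz": 0},
    {"dx": 0.004, "dy": 0, "dz": 0, "rx": 0, "ry": 0, "rz": 0},
    {"dx": 0.004, "dy": 0, "dz": 0, "rx": 0, "ry": 0, "rz": 0},
    {"dx": 0.004, "dy": 0, "dz": 0, "rx": 0, "ry": 0, "rz": 0},
    {"dx": 0.004, "dy": 0, "dz": 0, "rx": 0, "ry": 0, "rz": 0},
    {"dx": 0.004, "dy": 0, "dz": 0, "rx": 0, "ry": 0, "rz": 0},
    {"dx": 0.004, "dy": 0, "dz": 0, "rx": 0, "ry": 0, "rz": 0},
    {"dx": 0.004, "dy": 0, "dz": 0, "rx": 0, "ry": 0, "rz": 0},
  ],
)

```text
t: 9.93
tcp_pos: [0.5811, -0.0751, 0.0872]
ee_rot: [-0.056, 0.694, 0.715, 0.055]
force: [0.9, -0.9, 0.6]
width: 0.5
```

>>> servo_tool(
  increments=[
    {"dx": 0.004, "dy": 0, "dz": 0, "rx": 0, "ry": 0, "rz": 0},
    {"dx": 0.004, "dy": 0, "dz": 0, "rx": 0, "ry": 0, "rz": 0},
    {"dx": 0.004, "dy": 0, "dz": 0, "rx": 0, "ry": 0, "rz": 0},
    {"dx": 0.004, "dy": 0, "dz": 0, "rx": 0, "ry": 0, "rz": 0},
    {"dx": 0.004, "dy": 0, "dz": 0, "rx": 0, "ry": 0, "rz": 0},
    {"dx": 0.004, "dy": 0, "dz": 0, "rx": 0, "ry": 0, "rz": 0},
    {"dx": 0.004, "dy": 0, "dz": 0, "rx": 0, "ry": 0, "rz": 0},
    {"dx": 0.004, "dy": 0, "dz": 0, "rx": 0, "ry": 0, "rz": 0},
    {"dx": 0.004, "dy": 0, "dz": 0, "rx": 0, "ry": 0, "rz": 0},
    {"dx": 0.004, "dy": 0, "dz": 0, "rx": 0, "ry": 0, "rz": 0},
    {"dx": 0.004, "dy": 0, "dz": 0, "rx": 0, "ry": 0, "rz": 0},
    {"dx": 0.004, "dy": 0, "dz": 0, "rx": 0, "ry": 0, "rz": 0},
  ],
)

```text
t: 10.93
tcp_pos: [0.5797, -0.0278, 0.0947]
ee_rot: [-0.056, 0.695, 0.715, 0.055]
force: [-0.4, -1.2, 0.5]
width: 0.502
```

>>> servo_tool(
  increments=[
    {"dx": 0.004, "dy": 0, "dz": 0, "rx": 0, "ry": 0, "rz": 0},
    {"dx": 0.004, "dy": 0, "dz": 0, "rx": 0, "ry": 0, "rz": 0},
    {"dx": 0.004, "dy": 0, "dz": 0, "rx": 0, "ry": 0, "rz": 0},
    {"dx": 0.004, "dy": 0, "dz": 0, "rx": 0, "ry": 0, "rz": 0},
    {"dx": 0.004, "dy": 0, "dz": 0, "rx": 0, "ry": 0, "rz": 0},
    {"dx": 0.004, "dy": 0, "dz": 0, "rx": 0, "ry": 0, "rz": 0},
    {"dx": 0.004, "dy": 0, "dz": 0, "rx": 0, "ry": 0, "rz": 0},
    {"dx": 0.004, "dy": 0, "dz": 0, "rx": 0, "ry": 0, "rz": 0},
    {"dx": 0.004, "dy": 0, "dz": 0, "rx": 0, "ry": 0, "rz": 0},
    {"dx": 0.004, "dy": 0, "dz": 0, "rx": 0, "ry": 0, "rz": 0},
    {"dx": 0.003, "dy": 0, "dz": 0, "rx": 0, "ry": 0, "rz": 0},
    {"dx": 0.002, "dy": 0, "dz": 0, "rx": 0, "ry": 0, "rz": 0},
  ],
)

```text
t: 11.93
tcp_pos: [0.5783, 0.0168, 0.1018]
ee_rot: [-0.056, 0.694, 0.715, 0.055]
force: [0.3, -1.7, 0.8]
width: 0.499
```

Run:
```python
from h import *
p=np.load("p.npy");s=robot.sense()
cv2.imwrite("pics/w8.png",robot.get_image("wrist")[:,:,::-1])
cv2.imwrite("pics/s8.png",robot.get_image("side")[:,:,::-1])
g,G=target((.057,-.246,.032),p);Rs=Rq(s["ee_rot"]).as_matrix()
print(s["t"],s["width"],s["force"],"track",np.round(tr(s,p),4),"rot",np.round(R.from_matrix(Rs.T@G).as_rotvec(),4))
```

```text
11.9333 0.49932355397849104 [ 0.33291695 -1.72314062  0.83848578] track [0.0567 0.0342 0.0319] rot [ 0.0001 -0.0001 -0.0001]
```

View pics/w8.png

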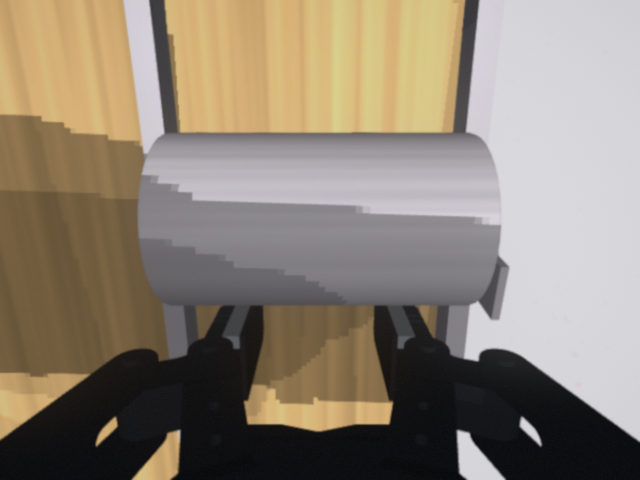

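View pics/s8.png

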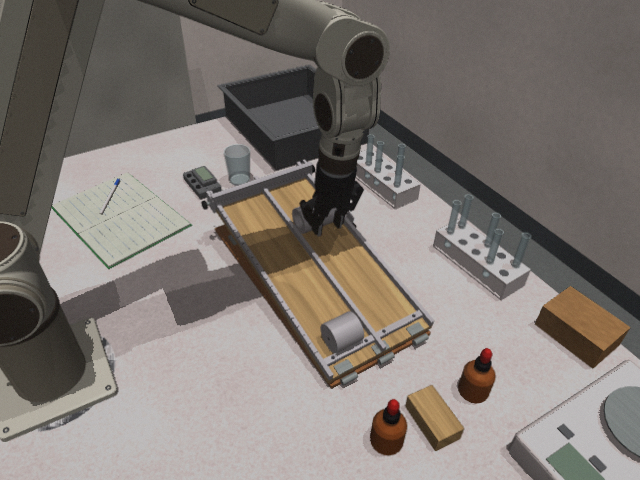

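>>> servo_tool(
  increments=[
    {"dx": 0.003, "dy": 0, "dz": 0, "rx": 0, "ry": 0, "rz": 0},
    {"dx": 0.004, "dy": 0, "dz": 0, "rx": 0, "ry": 0, "rz": 0},
    {"dx": 0.004, "dy": 0, "dz": 0, "rx": 0, "ry": 0, "rz": 0},
    {"dx": 0.004, "dy": 0, "dz": 0, "rx": 0, "ry": 0, "rz": 0},
    {"dx": 0.004, "dy": 0, "dz": 0, "rx": 0, "ry": 0, "rz": 0},
    {"dx": 0.004, "dy": 0, "dz": 0, "rx": 0, "ry": 0, "rz": 0},
    {"dx": 0.004, "dy": 0, "dz": 0, "rx": 0, "ry": 0, "rz": 0},
    {"dx": 0.004, "dy": 0, "dz": 0, "rx": 0, "ry": 0, "rz": 0},
    {"dx": 0.004, "dy": 0, "dz": 0, "rx": 0, "ry": 0, "rz": 0},
    {"dx": 0.004, "dy": 0, "dz": 0, "rx": 0, "ry": 0, "rz": 0},
    {"dx": 0.004, "dy": 0, "dz": 0, "rx": 0, "ry": 0, "rz": 0},
    {"dx": 0.004, "dy": 0, "dz": 0, "rx": 0, "ry": 0, "rz": 0},
  ],
)

```text
t: 13.03
tcp_pos: [0.577, 0.0631, 0.1091]
ee_rot: [-0.056, 0.694, 0.715, 0.055]
force: [0.5, -0.9, 1.0]
width: 0.5
```

>>> servo_tool(
  increments=[
    {"dx": 0.004, "dy": 0, "dz": 0, "rx": 0, "ry": 0, "rz": 0},
    {"dx": 0.004, "dy": 0, "dz": 0, "rx": 0, "ry": 0, "rz": 0},
    {"dx": 0.004, "dy": 0, "dz": 0, "rx": 0, "ry": 0, "rz": 0},
    {"dx": 0.004, "dy": 0, "dz": 0, "rx": 0, "ry": 0, "rz": 0},
    {"dx": 0.003, "dy": 0, "dz": 0, "rx": 0, "ry": 0, "rz": 0},
    {"dx": 0.003, "dy": 0, "dz": 0, "rx": 0, "ry": 0, "rz": 0},
    {"dx": 0.003, "dy": 0, "dz": 0, "rx": 0, "ry": 0, "rz": 0},
    {"dx": 0.003, "dy": 0, "dz": 0, "rx": 0, "ry": 0, "rz": 0},
    {"dx": 0.003, "dy": 0, "dz": 0, "rx": 0, "ry": 0, "rz": 0},
    {"dx": 0.002, "dy": 0, "dz": 0, "rx": 0, "ry": 0, "rz": 0},
    {"dx": 0.002, "dy": 0, "dz": 0, "rx": 0, "ry": 0, "rz": 0},
  ],
)

```text
t: 13.95
tcp_pos: [0.576, 0.0975, 0.1146]
ee_rot: [-0.056, 0.694, 0.715, 0.055]
force: [0.7, -1.9, 0.1]
width: 0.5
```

Run:
```python
from h import *
p=np.load("p.npy");s=robot.sense()
cv2.imwrite("pics/w9.png",robot.get_image("wrist")[:,:,::-1])
g,G=target((.057,-.246,.032),p);Rs=Rq(s["ee_rot"]).as_matrix()
print(s["t"],s["width"],s["force"],"track",np.round(tr(s,p),4),"rot",np.round(R.from_matrix(Rs.T@G).as_rotvec(),4))
```

```text
13.95 0.5002192621244582 [ 0.66820135 -1.94286998  0.07717585] track [0.0568 0.1159 0.0319] rot [ 0.0001  0.0001 -0.0005]
```

View pics/w9.png

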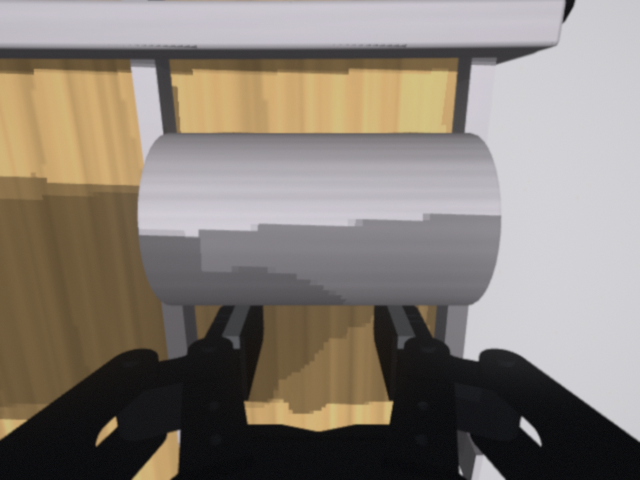

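Run:
```python
from h import *
p=np.load("p.npy");s=robot.sense()
for uv,h in [((317,45),.038),((500,43),.038),((180,47),.038),((317,58),0.0)]: print(uv,np.round(hit("wrist",uv,p,h,s)*1e3,1))
# sleeve tangents: distance from axis for rows 132,304
Rt,t=track(p)
for r in (132.5,304):
    o,d=ray("wrist",(318,r),s);o=Rt.T@(o-t);d=Rt.T@d
    for yc in (.148,.151,.154,.157,.160):
        q=np.array([yc,.028])-o[1:];e=d[1:]/np.linalg.norm(d[1:]);print(r,yc,round(1e3*abs(q[0]*e[1]-q[1]*e[0]),1),end="; ")
```

```text
(317, 45) [ 55.2 206.9  38. ]
(500, 43) [104.5 207.2  38. ]
(180, 47) [ 18.2 206.3  38. ]
(317, 58) [ 55.1 208.5   0. ]
132.5 0.148 35.6; 132.5 0.151 32.6; 132.5 0.154 29.6; 132.5 0.157 26.6; 132.5 0.16 23.6; 304 0.148 20.7; 304 0.151 23.4; 304 0.154 26.1; 304 0.157 28.8; 304 0.16 31.5;
```

>>> servo_tool(
  increments=[
    {"dx": 0.002, "dy": 0, "dz": 0, "rx": 0, "ry": 0, "rz": 0},
    {"dx": 0.002, "dy": 0, "dz": 0, "rx": 0, "ry": 0, "rz": 0},
    {"dx": 0.002, "dy": 0, "dz": 0, "rx": 0, "ry": 0, "rz": 0},
    {"dx": 0.002, "dy": 0, "dz": 0, "rx": 0, "ry": 0, "rz": 0},
    {"dx": 0.002, "dy": 0, "dz": 0, "rx": 0, "ry": 0, "rz": 0},
    {"dx": 0.002, "dy": 0, "dz": 0, "rx": 0, "ry": 0, "rz": 0},
    {"dx": 0.002, "dy": 0, "dz": 0, "rx": 0, "ry": 0, "rz": 0},
    {"dx": 0.002, "dy": 0, "dz": 0, "rx": 0, "ry": 0, "rz": 0},
    {"dx": 0.001, "dy": 0, "dz": 0, "rx": 0, "ry": 0, "rz": 0},
    {"dx": 0.001, "dy": 0, "dz": 0, "rx": 0, "ry": 0, "rz": 0},
  ],
)

```text
t: 14.83
tcp_pos: [0.5755, 0.1152, 0.1174]
ee_rot: [-0.056, 0.694, 0.715, 0.055]
force: [0.0, -1.9, 0.2]
width: 0.5
```

>>> servo_tool(
  increments=[
    {"dx": 0.0007, "dy": 0, "dz": 0, "rx": 0, "ry": 0, "rz": 0},
    {"dx": 0.0007, "dy": 0, "dz": 0, "rx": 0, "ry": 0, "rz": 0},
    {"dx": 0, "dy": 0, "dz": 0, "rx": 0, "ry": 0, "rz": 0},
  ],
)

```text
t: 15.08
tcp_pos: [0.5754, 0.1166, 0.1176]
ee_rot: [-0.056, 0.694, 0.715, 0.055]
force: [-0.4, -0.4, 0.2]
width: 0.499
```

Run:
```python
from h import *
p=np.load("p.npy");s=robot.sense()
cv2.imwrite("pics/w10.png",robot.get_image("wrist")[:,:,::-1])
print(s["t"],s["width"],s["force"],"track",np.round(tr(s,p),4))
```

```text
15.0833 0.4990831738433377 [-0.39162515 -0.43193648  0.17938037] track [0.0568 0.1352 0.0318]
```

View pics/w10.png

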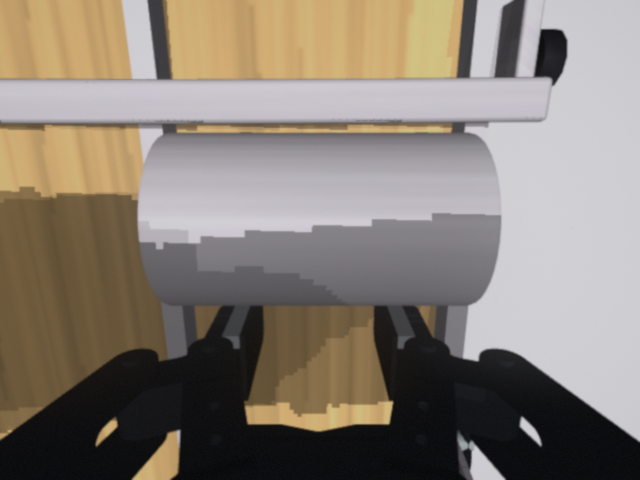

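>>> servo_tool(
  increments=[
    {"dx": 0.0005, "dy": 0, "dz": 0, "rx": 0, "ry": 0, "rz": 0},
    {"dx": 0.0005, "dy": 0, "dz": 0, "rx": 0, "ry": 0, "rz": 0},
    {"dx": 0.0005, "dy": 0, "dz": 0, "rx": 0, "ry": 0, "rz": 0},
    {"dx": 0.0005, "dy": 0, "dz": 0, "rx": 0, "ry": 0, "rz": 0},
  ],
)

```text
t: 15.47
tcp_pos: [0.5754, 0.1183, 0.1179]
ee_rot: [-0.056, 0.695, 0.715, 0.055]
force: [0.1, -2.0, 1.0]
width: 0.501
```

>>> servo_tool(
  increments=[
    {"dx": 0.0005, "dy": 0, "dz": 0, "rx": 0, "ry": 0, "rz": 0},
    {"dx": 0.0005, "dy": 0, "dz": 0, "rx": 0, "ry": 0, "rz": 0},
  ],
)

```text
t: 15.63
tcp_pos: [0.5754, 0.1194, 0.118]
ee_rot: [-0.056, 0.695, 0.715, 0.055]
force: [-0.3, -2.3, 0.7]
width: 0.501
```

>>> servo_tool(
  increments=[
    {"dx": 0.0005, "dy": 0, "dz": 0, "rx": 0, "ry": 0, "rz": 0},
    {"dx": 0, "dy": 0, "dz": 0, "rx": 0, "ry": 0, "rz": 0},
  ],
)

```text
t: 15.8
tcp_pos: [0.5753, 0.1194, 0.1181]
ee_rot: [-0.056, 0.695, 0.715, 0.054]
force: [-0.8, -3.4, 0.3]
width: 0.499
```

Run:
```python
from h import *
p=np.load("p.npy");s=robot.sense()
i=robot.get_image("wrist")[:,:,::-1]
cv2.imwrite("pics/w11.png",cv2.resize(i[80:330,120:520],None,fx=2,fy=2))
print(s["t"],s["width"],s["force"],"track",np.round(tr(s,p),4))
```

```text
15.8 0.49858525023752315 [-0.83107053 -3.42766793  0.31982405] track [0.0568 0.1381 0.0319]
```

View pics/w11.png

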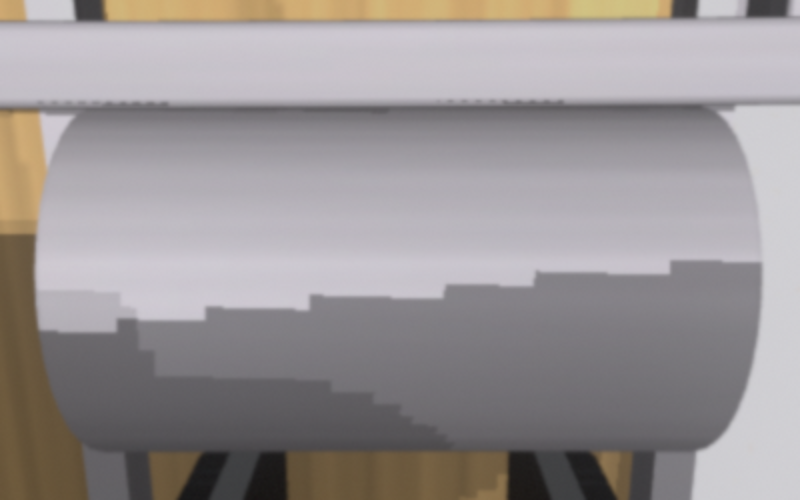

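>>> servo_tool(
  increments=[
    {"dx": 0.0004, "dy": 0, "dz": 0, "rx": 0, "ry": 0, "rz": 0},
    {"dx": 0, "dy": 0, "dz": 0, "rx": 0, "ry": 0, "rz": 0},
    {"dx": 0, "dy": 0, "dz": 0, "rx": 0, "ry": 0, "rz": 0},
  ],
)

```text
t: 16.1
tcp_pos: [0.5754, 0.1195, 0.1181]
ee_rot: [-0.056, 0.695, 0.715, 0.054]
force: [-0.1, -4.6, 1.0]
width: 0.499
```

>>> servo_tool(
  increments=[
    {"dx": 0.0004, "dy": 0, "dz": 0, "rx": 0, "ry": 0, "rz": 0},
    {"dx": 0, "dy": 0, "dz": 0, "rx": 0, "ry": 0, "rz": 0},
    {"dx": 0, "dy": 0, "dz": 0, "rx": 0, "ry": 0, "rz": 0},
  ],
)

```text
t: 16.35
tcp_pos: [0.5754, 0.1196, 0.1181]
ee_rot: [-0.055, 0.695, 0.715, 0.054]
force: [0.3, -6.0, -0.2]
width: 0.499
```

>>> servo_tool(
  increments=[
    {"dx": -0.0004, "dy": 0, "dz": 0, "rx": 0, "ry": 0, "rz": 0},
    {"dx": 0, "dy": 0, "dz": 0, "rx": 0, "ry": 0, "rz": 0},
    {"dx": 0, "dy": 0, "dz": 0, "rx": 0, "ry": 0, "rz": 0},
    {"dx": 0, "dy": 0, "dz": 0, "rx": 0, "ry": 0, "rz": 0},
    {"dx": 0, "dy": 0, "dz": 0, "rx": 0, "ry": 0, "rz": 0},
    {"dx": 0, "dy": 0, "dz": 0, "rx": 0, "ry": 0, "rz": 0},
  ],
)

```text
t: 16.85
tcp_pos: [0.5754, 0.1196, 0.1181]
ee_rot: [-0.056, 0.695, 0.715, 0.054]
force: [-0.1, -4.6, 0.1]
width: 0.5
```

Run:
```python
from h import *
p=np.load("p.npy");s=robot.sense()
i=robot.get_image("wrist")[:,:,::-1]; cv2.imwrite("pics/w12.png",i)
cv2.imwrite("pics/s12.png",robot.get_image("side")[:,:,::-1])
t=robot.get_image("top")[:,:,::-1]; cv2.imwrite("pics/t12.png",t)
print(s["t"],s["width"],s["force"],"track",np.round(tr(s,p),4))
```

```text
16.85 0.4995043544157027 [-0.08596091 -4.58484743  0.10313843] track [0.0569 0.1382 0.0319]
```

View pics/s12.png

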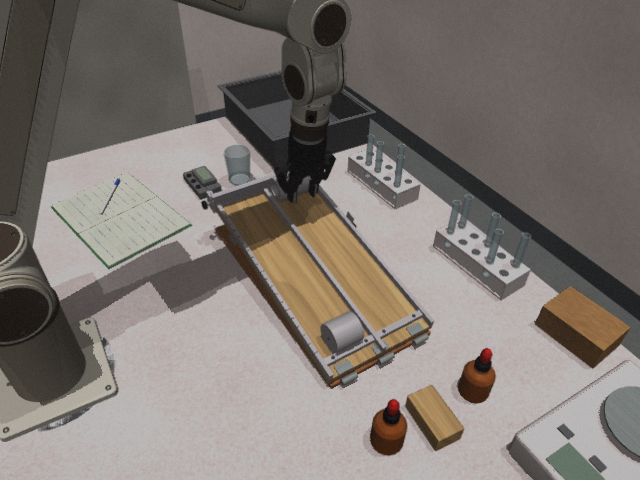

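View pics/t12.png

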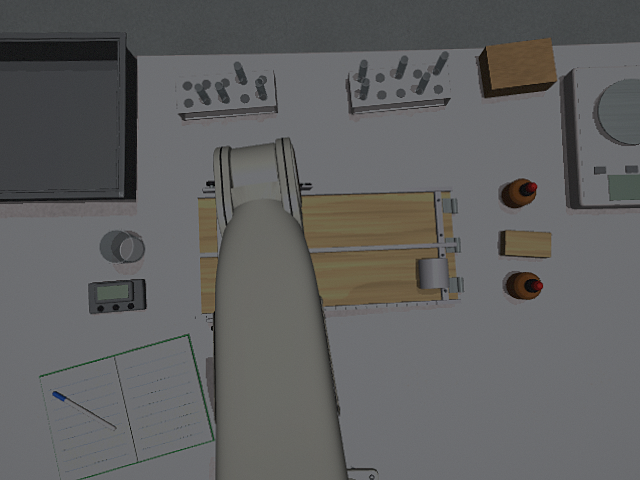

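View pics/w12.png

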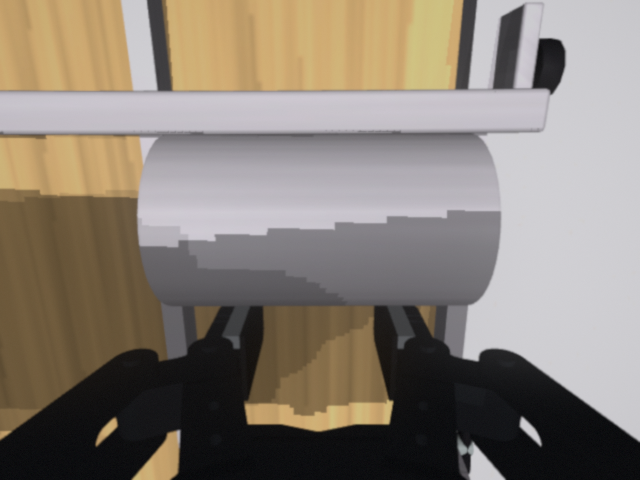

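The wrist picture shows the sleeve's uphill edge meeting the stop along row 133 with an even line, and both fingers behind it at about row 305. The side and top pictures show the solid roller, bottles, beaker, timer and block where they started.

```bash
python3 -c "
from rig import robot
print(robot.finish_job(), robot.sense()['t'])"
```

```text
the job is handed in; nothing more can be done
the job is handed in; nothing more can be done
```

I pushed the hollow sleeve up its lane (the one further from the robot) to the start stop. I handed the job in with two fingertips still pressing on it from behind, at about 17 s on the clock.

- **Push:** The commanded speed stayed at or below 48 mm/s. In the pictures taken along the way, the sleeve always sat against the fingers.
- **Contact with the stop:** Moving the target forward another 0.8 mm raised the push from 3.4 to 6.0 N, while the fingers advanced only about 0.2 mm. I then eased back to a steady 4.6 N hold.
- **Squareness:** The last wrist picture shows the sleeve's uphill edge meeting the stop evenly along its whole length.
- **Position:** The TCP (tool point) ended at 138 mm uphill of the track's origin. I had predicted about 137 to 140 mm from the pictures. Camera estimates of the stop's face differed slightly, at 204 mm from the top view and about 207 mm from the wrist view.
- **Everything else:** In the last side and top pictures, the solid roller is still at the foot bar, and the bottles, block, beaker and timer have not visibly moved. In the top view the arm hides most of the stop.

My first three move calls were refused because they left out some required keys. Nothing moved, and I resent them in full.

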